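Hold the test box's sprung shutter half open

ROBOT

A 6-joint arm with a two-finger parallel gripper is mounted at the origin on the work surface. World frame = base frame: x ahead of the robot, y to its left, z up, the work surface at z = 0. Lengths are in mm, angles in degrees, forces in N, time in s.
With the tool pointing down it reaches from about 300 to 950 mm from the base axis. Payload 3.1 kg.
Tool frame: the origin (TCP) lies midway between the tips of the shut fingers; the grasp point (between the pads) lies 19 mm behind it (ctrl.grip_depth is the distance from the TCP to the grasp point, in mm); z points along the fingers, y is the direction in which the jaws open and shut (so a half turn about z gives the same grasp; the last joint's range is limited). The gripper opens to 85 mm and grips with 20 to 120 N. Pads are 22 mm wide; open, the fingers measure 114 mm over their backs; the gripper's body (76 mm by 85 mm) begins 54 mm behind the grasp point. The pads swing forward as they close: fully open they stand 13 mm farther back than shut.
Start: joints at [60.178, 17.653, 93.61, -0, 68.738, -3.994], TCP at [272.329, 562.556, 231.272] pointing down, gripper open.
Joint ranges: [-175.34, 175.34], [-45.06, 112.39], [2.9, 150.54], [-68.45, 248.45], [3.09, 151.38], [-168.51, 168.51]. Speed limits (degrees/s): [159.86, 159.86, 180, 180, 180, 180].

INTERFACE

Orientations are given as [roll, pitch, yaw] about the fixed x, y, z axes, in that order (R = Rz(yaw) Ry(pitch) Rx(roll)).
In Python, from rig import ctrl gives the robot as it stands.
- The arm moves only by the tool drive_tool, never from a script. Its argument "deltas" is text: rows parted by semicolons, each of 6 numbers parted by spaces: the shift along the tool's x, y, z each as a share of 0.05 m, from -1 to 1, then the turn, a rotation vector about the tool's x, y, z each as a share of 1.5 rad, from -1 to 1. A call has exactly 8 rows; each row shifts and turns the commanded pose from where the row before left it, along the tool's axes as they then stand; what a row does not reach is not made up. A row lasts 1/8 s, in which the tool goes at most 62.5 mm and 10.7 degrees, less where a joint would pass 70% of its speed; a pose out of reach is approached as far as the arm can. A call with a number of a shift or a turn outside -1 to 1 is refused whole. A call with a gripper value outside its range is refused whole. "grip" is the opening, from -1 (shut) to 1 (fully open), so that 0 is half open, set as the call begins (left out, the last holds). The fingers move at their own pace and stop on an object; "squeeze" is the grip in N (left out, the last holds). Time passes only in rows, so rows that do not move let the fingers close, or fill a call up. It gives the time, the measured TCP pose, the force and the opening at its end, in the units of the state.
- ctrl.get_obs(): the state, without advancing time (a new reading comes with each control period).
- ctrl.get_image(name): name is "side" or "top"; returns a dict with "frame" (400x640x3 uint8, blue, green, red), "range_z" (400x640 float32, mm along the optical axis (not along the pixel's ray), 0 where there is no reading), "vfov" (degrees; the focal length in pixels is half the picture's height over the tangent of half this angle, whatever the lens; pixels are square), "cx", "cy" (the principal point, pixels), "eye" and "attitude" of the camera in the world. Camera axes: x right, y down, z forward; pixel columns grow to the right and rows downward; lengths in mm; the calibration is good to about 2 mm. A picture is of the moment at which its call begins.
- ctrl.finish_job(): hands the job in, once; it reports no verdict.
The state is a dict: "time": time; "qpos": joint angles; "qvel": joint speeds; "effort": joint torques, N m; "eef_pos": TCP position; "tcp_rot": TCP orientation; "force": force on the tool from outside, world axes, zero at the start; "ft_torque": the same for the moment, N m; "finger_gap": finger opening in mm.
Only numpy, scipy, OpenCV 4.12 (cv2) and the standard library are available. Lean on these libraries where they do the work, as an engineer would, in place of code of your own. Each camera call takes 0.05 s, during which the arm holds its last target.

TASK

Uncover the sensor test box: lift the black dust cover off its round well by the knob and set it down gently, knob up, on the square rubber pad. Then slide the box's sprung shutter by its upright steel tab to half travel (the long mark in the middle of the scale), without ever letting it run on towards fully open, and finish while still holding it there against its spring. Leave the parts tray, the spool and the bracket where they are.

Things in the scene. Friction and masses are not known exactly. Their poses are not given: they have to be found in the camera images.
- test_box: Fixed grey box, aluminium deck, 160 (x) x 280 (y) x 70 mm high; origin at the centre of its underside, z up; its yaw varies by 0.45 rad either way. In its frame: the round well is at x 0, y -60 mm, its collar 84 mm across outside, 68 inside, rising to 85 mm. The tab's slot runs along y at x 0. Black scale lines beside the slot: shut at y 40, long half-travel line at y 75, fully open at y 110 mm.
- well_mouth (a point): Centre of the collar's upper rim, 85 mm above the bench; axes as the test box's.
- shutter (a joint): Travel of the shutter along the test box's +y, in m: 0 shut (where its spring keeps it), 0.035 half travel, 0.070 fully open. The spring pushes it back towards shut: 2.7 N at 0, rising by 1.8 N per 10 mm to 9 N at half and 15 N fully open. It springs shut when let go.
- tab (a point): Point on the shutter's upright steel tab, moving with it; axes as the test box's. The tab is a plate 30 mm wide (x), 8 mm thick (y, the way it slides), from 2 to 45 mm above the deck. The point is mid-width and mid-thickness, 30 mm above the deck, 15 mm below the tab's top; at travel 0 it is at y 40 mm in the test box's frame. The collar's nearest edge is then 58 mm from it.
- half_mark (a point): Fixed point on the test box where tab is when the shutter is exactly at half travel (over the long scale line); axes as the test box's.
- cover_mid (a point): Point half-way up the loose black dust cover, on its axis; z up. The cover (110 to 200 g) is 50 mm high: a plug 58 mm across, 8 mm deep at the bottom; a disc 92 mm across, 6 mm thick, which rests on the collar at the start; on top a round aluminium knob 24 mm across, 36 mm high. The point is 25 mm above the plug's underside, 25 mm below the knob's top and 11 mm above the disc's upper face.
- cover: The same dust cover; origin at the centre of the plug's underside.
- pad_top (a point): Centre of the upper face of the black rubber pad, a fixed square 130 x 130 mm, 6 mm thick, lying flat on the bench to the left or to the right of the test box.
- parts_tray: Clear open tray with four compartments of screws, 130 x 130 x 35 mm; origin at the centre of its underside. It stands on the other side of the test box from the pad. Leave alone.
- spool: Green spool, 68 mm across, 47 mm high; origin at the centre of its underside. Leave alone.
- bracket: Black U-shaped servo bracket, 50 x 50 x 54 mm; origin at the centre of its underside. Leave alone.
Mind the look-alikes: they are no part of the job. Leave any blue or brown look-alike of the cover alone.

How it is judged:
By the outcome, as a careful person would: the job done as asked, in the order asked, and still so for the second after the job is handed in, while the arm keeps its last pose, push and grip.
It also fails if it takes over 58 s, if anything falls off the work surface, if the arm or the gripper's body presses on something with over 40 N, if the wrist force passes 120 N, or if a joint passes its speed limit or range.

## Working session

There is one attempt and no reset: what is moved stays moved. The work goes in short steps, Python scripts to look and compute and a tool call to move; the robot and the scene stay as the last step left them, time stands still between calls to the robot, and variables do not carry over. Pictures are saved under pics/ and viewed, and the job is handed in when it is done.

Besides the shell and the picture viewer there is one more tool, called after ">>>" as name(argument=value, ...), one argument or row to a line, values as JSON. drive_tool: Moves the arm, as the interface text tells. Its arguments: {"type":"object","properties":{"deltas":{"type":"string"},"grip":{"type":"number"},"squeeze":{"type":"number"}},"required":["deltas"]}

```bash
mkdir -p pics; ls
python3 - <<'E'
from rig import ctrl
import cv2,numpy as np
print(ctrl.get_obs())
for n in("side","top"):
    im=ctrl.get_image(n); cv2.imwrite(f"pics/{n}0.png",im["frame"]); np.savez(f"pics/{n}0.npz",**im)
    print(n,im["vfov"],im["cx"],im["cy"],im["eye"],im["attitude"],(im["range_z"]>0).mean())
E
```

```text
pics
{'time': 0.0, 'qpos': array([ 6.01762299e+01,  1.77058884e+01,  9.36905659e+01, -9.97827004e-04,
        6.87395073e+01, -3.99268167e+00]), 'qvel': array([-4.07459685e-03,  4.75645330e-02,  4.02726552e-02,  2.34147595e-02,
       -5.75618316e-02, -6.81947582e-05]), 'effort': array([-1.12528367e-04, -4.15254593e+01, -2.76670718e+01, -8.53872075e-05,
        1.02468976e-02, -1.49122434e-05]), 'eef_pos': array([271.92451728, 561.80657168, 230.02337855]), 'tcp_rot': array([-1.79864304e+02, -8.54006479e-03,  1.54169264e+02]), 'force': array([ 0.48705324, -0.6251174 ,  0.79196691]), 'ft_torque': array([-0.00424916,  0.00810444,  0.01261128]), 'finger_gap': 85.30530993040563}
side 48.23308492761192 315.3452546615839 205.95856554750708 [ 489.09968018 -867.47803539  638.44796967] [-121.09592619    0.65978027   -6.02814447] 0.9958515625
top 45.30259923119173 323.26544076790475 197.9376692432842 [ 4.11536146e+02 -4.39391577e-01  1.03061494e+03] [-169.88521219    0.36803066  -89.79486595] 0.99608984375
```

View pics/top0.png

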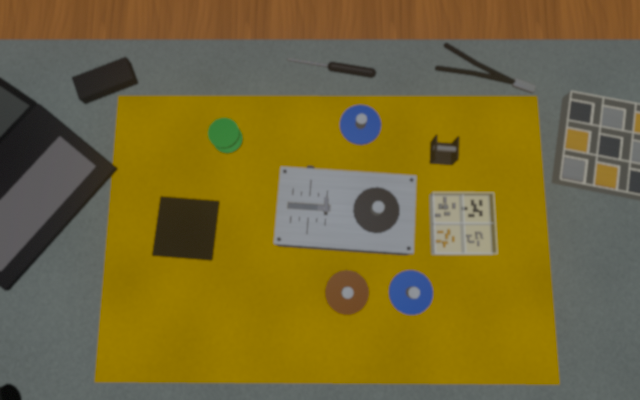

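View pics/side0.png

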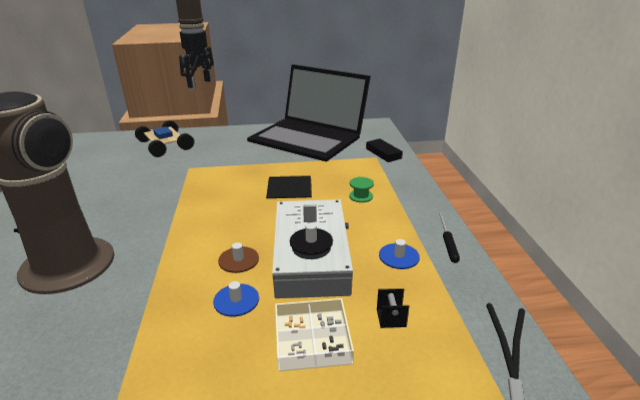

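Top view: the black-disc cover is at (376,210) on the grey box's collar, the tab is near (325,207), and the pad is at (186,228). The look-alikes are blue at (360,123) and (411,292) and brown at (347,292). All three lie on the bench, so the black one on the box is the target. Next I'll measure, and confirm with a crop.

```bash
cat > h.py <<'E'
import numpy as np,cv2
from scipy.spatial.transform import Rotation as R
def cloud(im):
    z=im["range_z"].astype(float); H,W=z.shape
    f=H/2/np.tan(np.radians(float(im["vfov"]))/2)
    u,v=np.meshgrid(np.arange(W),np.arange(H))
    c=np.stack([(u-im["cx"])/f*z,(v-im["cy"])/f*z,z],-1)
    M=R.from_euler('xyz',im["attitude"],degrees=True).as_matrix()
    return c@M.T+im["eye"]
def project(im,P):
    f=200/np.tan(np.radians(float(im["vfov"]))/2)
    M=R.from_euler('xyz',im["attitude"],degrees=True).as_matrix()
    c=(np.asarray(P)-im["eye"])@M
    return np.stack([c[...,0]/c[...,2]*f+im["cx"],c[...,1]/c[...,2]*f+im["cy"]],-1)
E
python3 - <<'E'
from h import *
out=[]
for n in("top","side"):
    im=dict(np.load(f"pics/{n}0.npz")); P=cloud(im); F=im["frame"]
    q={"top":[(376,210),(378,207),(395,222),(325,207),(325,203),(186,228),(285,171),(413,180),(409,248),(278,245),(200,330)],"side":[(311,228),(311,252),(310,213),(289,187),(220,350)]}[n]
    for u,v in q: print(n,(u,v),P[v,u].round(1),F[v,u])
    a,b,c,d=(265,425,155,260) if n=="top" else (265,360,170,300)
    s=5 if n=="top" else 4
    out=cv2.resize(F[c:d,a:b],None,fx=s,fy=s,interpolation=cv2.INTER_CUBIC); cv2.imwrite(f"pics/crop_{n}.png",out)
    # height-masks
    x,y,z=P[...,0],P[...,1],P[...,2]
    box=(x>250)&(x<650)&(abs(y)<150)
    m=box&(z>64)&(z<76); 
    pts=P[m][:,:2]; 
    if n=="top": m2=(np.hypot(x-x[210,376],y-y[210,376])<150)
    r=cv2.minAreaRect(pts.astype(np.float32)); print("deck rect",r,"z",np.median(z[m]),m.sum())
    for lo,hi,nm in((85,100,"disc"),(104,140,"high")):
        m=box&(z>lo)&(z<hi); k,l,st,ce=cv2.connectedComponentsWithStats(m.astype(np.uint8))
        for i in range(1,k):
            if st[i,4]>8:
                p=P[l==i]; print(nm,st[i],p.mean(0).round(1),"z",np.percentile(p[:,2],[5,50,95]).round(1),p[:,:2].min(0).round(1),p[:,:2].max(0).round(1))
    g=F.max(2); m=(g<70)&(z<20)&(x>200)&(x<600)&(y>150)&(y<400)
    k,l,st,ce=cv2.connectedComponentsWithStats(m.astype(np.uint8))
    for i in range(1,k):
        if st[i,4]>300:
            p=P[l==i]; print("pad",st[i],p.mean(0).round(1),cv2.minAreaRect(p[:,:2].astype(np.float32)))
E
```

```text
top (376, 210) [549.1 -94.3 130.1] [147 142 138]
top (378, 207) [555.2 -98.4 128.2] [150 145 140]
top (395, 222) [ 531.1 -135.3   92.1] [90 89 89]
top (325, 207) [557.    2.6 115.5] [121 116 115]
top (325, 203) [564.6   2.6 116.8] [119 115 114]
top (186, 228) [527.9 302.    5.8] [22 39 47]
top (285, 171) [638.1  85.   73.7] [90 90 91]
top (413, 180) [ 620.4 -177.    71.1] [123 120 117]
top (409, 248) [ 481.7 -165.1   70.7] [89 87 86]
top (278, 245) [490.7 101.5  22. ] [ 68  94 106]
top (200, 330) [ 3.15e+02  2.63e+02 -3.00e-01] [  0 118 147]
deck rect ((562.1006469726562, -26.78729248046875), (255.84954833984375, 161.01742553710938), 86.22732543945312) z 71.12233022524447 7709
disc [ 353  187   47   46 1523] [556.1 -98.5  92. ] z [89.3 92.1 94.7] [ 511.2 -144.4] [602.2 -53.1]
high [324 196   5  17  67] [563.2   0.9 115.8] z [112.7 116.1 118. ] [548.7  -3.2] [578.8   4.6]
high [371 201  14  13 141] [555.6 -97.9 126.1] z [112.4 127.8 130.6] [ 545.2 -110.2] [567.1 -87.1]
pad [ 153  198   65   61 3319] [527.8 302.5   7.1] ((528.9268798828125, 302.2364196777344), (126.64107513427734, 124.
[... 256 characters left out ...]
295.     0.8] [ 78 174 215]
deck rect ((559.5513916015625, -25.21673583984375), (258.61962890625, 160.1781005859375), 86.23542022705078) z 70.89718560938013 3139
disc [304 211  13   7  73] [562.1  -1.8  92.3] z [85.6 92.6 98.9] [547.9  -6.4] [576.    2.7]
disc [290 228  43  27 815] [ 553.8 -107.6   91.6] z [88.7 91.6 93.7] [ 509.8 -146.7] [599.5 -54.1]
high [303 204  14   7  83] [561.   -1.2 111.8] z [104.9 111.8 116.9] [546.1  -6.3] [576.    6.8]
high [306 222  11  16 158] [ 554.6 -104.2  119.7] z [105.8 121.4 128.6] [ 544.1 -112.4] [566.1 -86.6]
pad [267 176  44  22 886] [525.7 293.2   7.1] ((526.0245971679688, 298.0076599121094), (128.5620574951172, 125.68598175048828), 85.42789459228516)
```

View pics/crop_top.png

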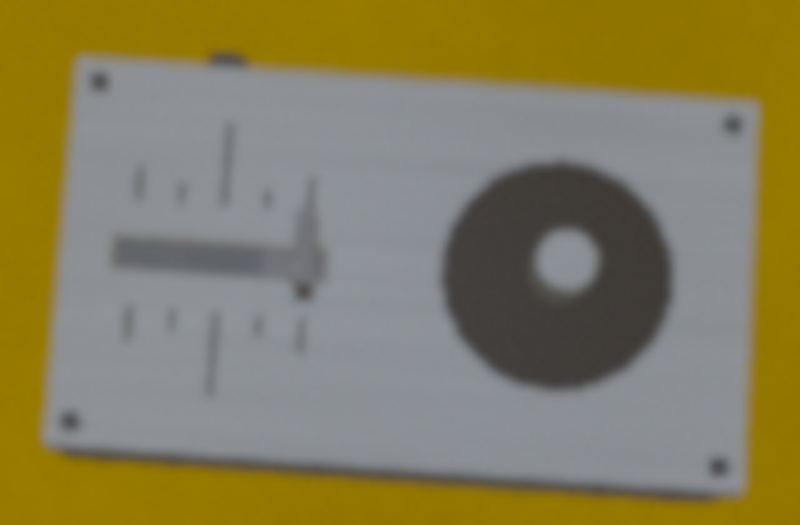

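View pics/crop_side.png

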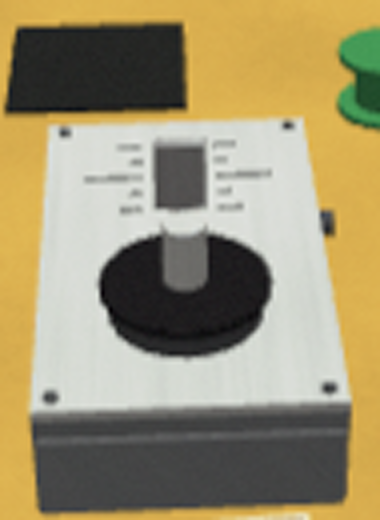

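Both crops show the black disc with its aluminium knob on the collar of the grey box, so this is the cover. The tab is at the shut line and the pad is beyond it.

Estimates from the two views:
- **Well:** about (556,-99).
- **Tab:** about (563,0.6), top about 115.
- **Pad:** about (528,301).
- **Box yaw:** about -3.9°.

Now I'll move over the knob, with the tool yawed to 176°.

>>> drive_tool(
  deltas="0 0 0 0 0 -0.085; 0 0 0 0 0 -0.085; 0 0 0 0 0 -0.085; -0.24 -0.5 0 0 0 0; -0.47 -0.9 0 0 0 0; -0.47 -0.9 0 0 0 0; -0.47 -0.9 0 0 0 0; -0.47 -0.9 0 0 0 0",
  grip=1,
  squeeze=40,
)

```text
time: 1.1
eef_pos: [364.2, 349.1, 230.8]
tcp_rot: [-180.0, -0.0, 176.1]
force: [0.4, -0.7, 0.8]
finger_gap: 85.4
```

```bash
cat > t.py <<'E'
import sys
from h import *
from rig import ctrl
o=ctrl.get_obs(); tgt=np.array([float(a) for a in sys.argv[1:4]]); yaw=float(sys.argv[4]) if len(sys.argv)>4 else 176.1
M=R.from_euler('xyz',o["tcp_rot"],degrees=True); G=R.from_euler('xyz',[180,0,yaw],degrees=True)
print("t",o["time"].__round__(2),"pos",o["eef_pos"].round(1),"rot",o["tcp_rot"].round(2),"F",o["force"].round(1),"gap",round(o["finger_gap"],1))
print("shift share",(M.inv().apply(tgt-o["eef_pos"])/50).round(3),"turn share",((M.inv()*G).as_rotvec()/1.5).round(4))
E
python3 t.py 556 -99 190
```

```text
t 1.1 pos [364.2 349.1 230.8] rot [-1.7997e+02 -2.0000e-02  1.7611e+02] F [ 0.4 -0.7  0.8] gap 85.4
shift share [-4.434 -8.681  0.82 ] turn share [-0.0004 -0.0002  0.0002]
```

>>> drive_tool(
  deltas="-0.4 -0.8 0 0 0 0; -0.48 -0.95 0 0 0 0; -0.48 -0.95 0 0 0 0; -0.48 -0.95 0 0 0 0; -0.48 -0.95 0 0 0 0; -0.48 -0.95 0 0 0 0; -0.48 -0.95 0 0 0 0; -0.48 -0.95 0 0 0 0",
)

```text
time: 2.1
eef_pos: [526.4, -35.3, 230.9]
tcp_rot: [180.0, -0.0, 176.1]
force: [0.1, 0.7, 0.0]
finger_gap: 85.4
```

>>> drive_tool(
  deltas="-0.35 -0.64 0 0 0 0; -0.25 -0.4 0.2 0 0 0; -0.1 -0.2 0.2 0 0 0; 0 0 0.2 0 0 0; 0 0 0.2 0 0 0; 0 0 0 0 0 0; 0 0 0 0 0 0; 0 0 0 0 0 0",
)

```text
time: 3.1
eef_pos: [557.4, -97.7, 192.0]
tcp_rot: [-180.0, 0.1, 176.1]
force: [0.5, -0.5, -0.2]
finger_gap: 85.3
```

```bash
python3 t.py 556 -99 98
python3 - <<'E'
from h import *
from rig import ctrl
for n in("side","top"):
    im=ctrl.get_image(n); cv2.imwrite(f"pics/{n}1.png",im["frame"])
E
```

```text
t 3.1 pos [557.4 -97.7 192. ] rot [-1.7999e+02  8.0000e-02  1.7612e+02] F [ 0.5 -0.5 -0.2] gap 85.3
shift share [ 0.028 -0.028  1.88 ] turn share [-0.0002  0.0009  0.0002]
```

View pics/side1.png

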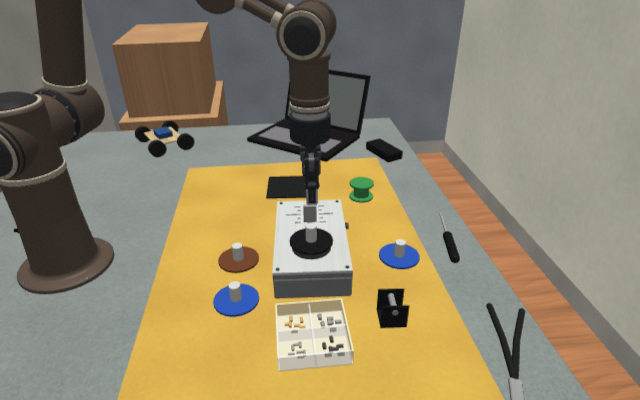

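Run:
```python
from h import *
im=dict(np.load("pics/side0.npz"))
print(project(im,[[557.4,-97.7,192],[557.4,-97.7,205],[556,-99,127],[556,-99,91]]))
a=cv2.imread("pics/side1.png")[90:270,250:380]; cv2.imwrite("pics/c1.png",cv2.resize(a,None,fx=4,fy=3.3))
```

```text
[[311.45226166 197.60810979]
 [311.34723016 191.92934811]
 [311.34338386 225.15678813]
 [311.61860987 239.37846088]]
```

View pics/c1.png

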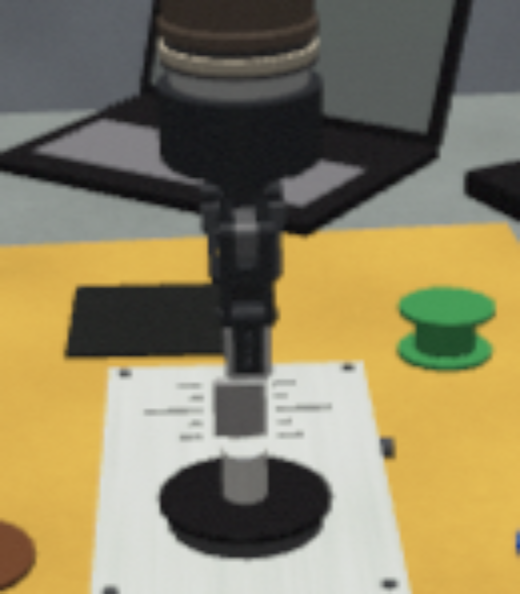

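View pics/top1.png

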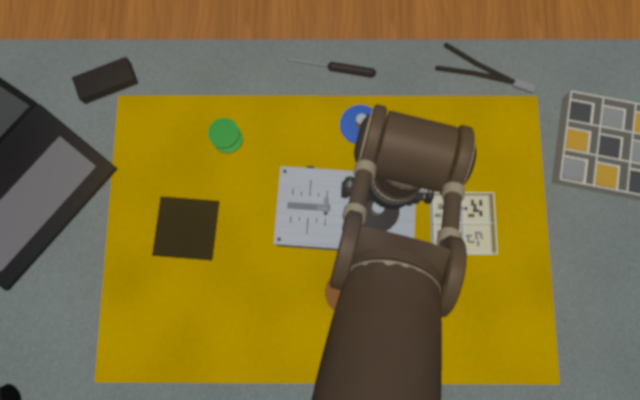

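The fingers hang in line with the knob (side view, column 311). Descending now, with small xy corrections.

>>> drive_tool(
  deltas="0.028 -0.028 0.2 0 0 0; 0 0 0.3 0 0 0; 0 0 0.3 0 0 0; 0 0 0.3 0 0 0; 0 0 0.3 0 0 0; 0 0 0.25 0 0 0; 0 0 0.15 0 0 0; 0 0 0.08 0 0 0",
)

```text
time: 4.2
eef_pos: [555.4, -99.2, 96.8]
tcp_rot: [180.0, -0.0, 176.1]
force: [0.5, -0.6, -0.0]
finger_gap: 85.6
```

>>> drive_tool(
  deltas="0 0 0 0 0 0; 0 0 0 0 0 0; 0 0 0 0 0 0; 0 0 0 0 0 0; 0 0 0 0 0 0; 0 0 0 0 0 0; 0 0 0 0 0 0; 0 0 0 0 0 0",
  grip=-1,
  squeeze=40,
)

```text
time: 5.2
eef_pos: [556.0, -99.3, 97.9]
tcp_rot: [-180.0, 0.1, 176.1]
force: [0.0, -0.6, 5.3]
finger_gap: 22.5
```

```bash
python3 t.py 556 -99 190
python3 - <<'E'
from h import *
from rig import ctrl
im=ctrl.get_image("side"); cv2.imwrite("pics/c2.png",cv2.resize(im["frame"][130:290,250:380],None,fx=4,fy=3.7))
E
```

```text
t 5.2 pos [556.  -99.3  97.9] rot [-1.7999e+02  7.0000e-02  1.7609e+02] F [ 0.  -0.6  5.3] gap 22.5
shift share [-0.002  0.006 -1.842] turn share [-0.0001  0.0008 -0.0001]
```

View pics/c2.png

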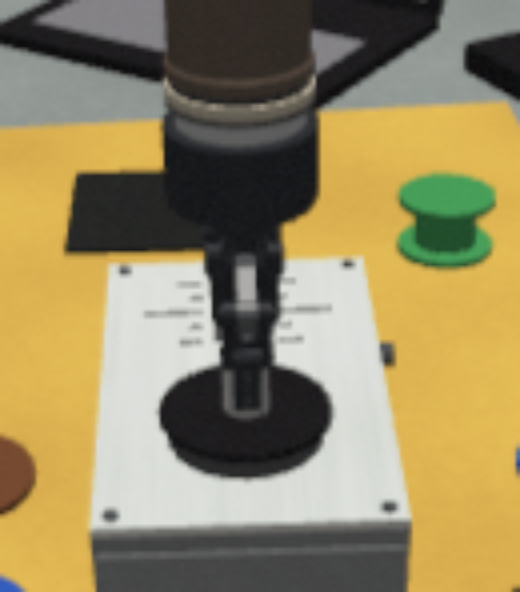

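Gripped: gap 22.5 on the 24 mm knob, with a light tip touch of 5 N. Lifting.

>>> drive_tool(
  deltas="0 0 -0.1 0 0 0; 0 0 -0.2 0 0 0; 0 0 -0.3 0 0 0; 0 0 -0.35 0 0 0; 0 0 -0.35 0 0 0; 0 0 -0.3 0 0 0; 0 0 -0.2 0 0 0; 0 0 -0.1 0 0 0",
)

```text
time: 6.25
eef_pos: [555.7, -99.3, 193.1]
tcp_rot: [-180.0, 0.1, 176.1]
force: [0.0, -0.3, -2.3]
finger_gap: 22.8
```

```bash
python3 t.py 527.5 301 190
python3 - <<'E'
from h import *
from rig import ctrl
im=ctrl.get_image("side"); cv2.imwrite("pics/c3.png",cv2.resize(im["frame"][100:290,230:400],None,fx=4,fy=3)); np.savez("pics/c3.npz",**im)
E
```

```text
t 6.25 pos [555.7 -99.3 193.1] rot [-1.7999e+02  5.0000e-02  1.7609e+02] F [ 0.  -0.3 -2.3] gap 22.8
shift share [1.108 7.948 0.061] turn share [-0.0001  0.0006 -0.0001]
```

View pics/c3.png

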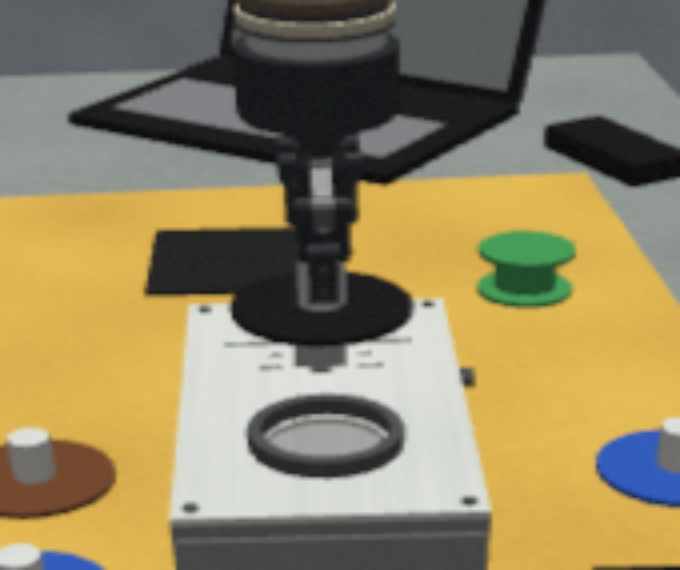

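The cover is off and held level, and the well is open below it. Carrying it to the pad.

>>> drive_tool(
  deltas="0.03 0.2 0 0 0 0; 0.06 0.4 0 0 0 0; 0.08 0.6 0 0 0 0; 0.1 0.7 0 0 0 0; 0.1 0.7 0 0 0 0; 0.1 0.7 0 0 0 0; 0.1 0.7 0 0 0 0; 0.1 0.7 0 0 0 0",
)

```text
time: 7.3
eef_pos: [536.7, 140.0, 191.6]
tcp_rot: [180.0, -0.1, 176.1]
force: [0.3, -0.2, -0.9]
finger_gap: 22.9
```

>>> drive_tool(
  deltas="0.1 0.7 0 0 0 0; 0.1 0.7 0 0 0 0; 0.1 0.65 0 0 0 0; 0.07 0.5 0.1 0 0 0; 0.05 0.3 0.2 0 0 0; 0.03 0.2 0.3 0 0 0; 0 0.1 0.3 0 0 0; 0 0 0.2 0 0 0",
)

```text
time: 8.3
eef_pos: [525.5, 295.5, 135.3]
tcp_rot: [-179.9, -0.1, 176.1]
force: [0.5, -0.6, -1.8]
finger_gap: 22.7
```

```bash
python3 t.py 527.5 301 30
python3 - <<'E'
from h import *
from rig import ctrl
im=ctrl.get_image("side"); cv2.imwrite("pics/c4.png",cv2.resize(im["frame"][90:250,220:420],None,fx=4,fy=4-.3)); np.savez("pics/c4.npz",**im)
E
```

```text
t 8.3 pos [525.5 295.5 135.3] rot [-1.7991e+02 -1.2000e-01  1.7608e+02] F [ 0.5 -0.6 -1.8] gap 22.7
shift share [-0.036  0.115  2.106] turn share [-0.001  -0.0014 -0.0002]
```

View pics/c4.png

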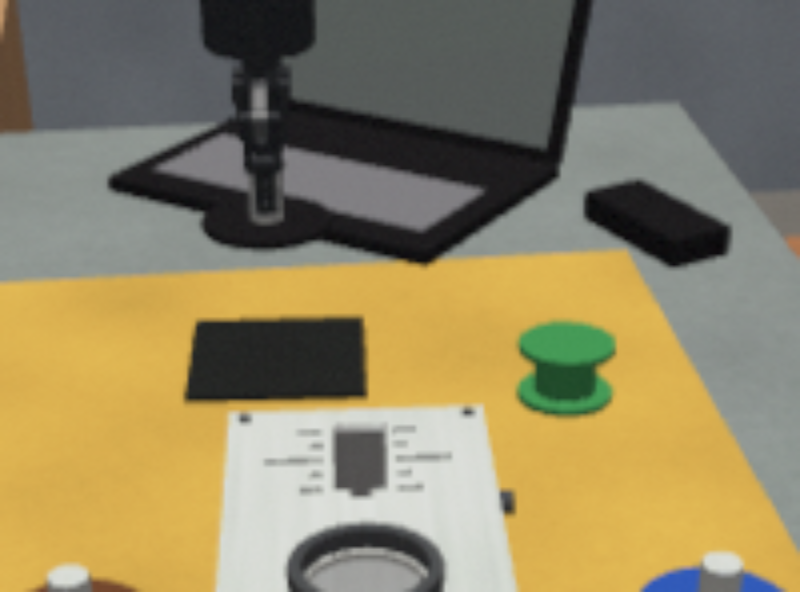

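>>> drive_tool(
  deltas="-0.036 0.115 0.2 0 0 0; 0 0 0.3 0 0 0; 0 0 0.35 0 0 0; 0 0 0.35 0 0 0; 0 0 0.3 0 0 0; 0 0 0.2 0 0 0; 0 0 0.12 0 0 0; 0 0 0.06 0 0 0",
)

```text
time: 9.35
eef_pos: [528.6, 301.9, 43.1]
tcp_rot: [180.0, 0.0, 176.1]
force: [0.2, 0.6, -1.1]
finger_gap: 22.5
```

```bash
python3 t.py 527.5 301 30
python3 - <<'E'
from h import *
im=dict(np.load("pics/c4.npz")); P=cloud(im)
m=(im["frame"].max(2)<60)&(abs(P[...,0]-526)<60)&(abs(P[...,1]-296)<60)&(P[...,2]>110)&(P[...,2]<140)
p=P[m];print(len(p),np.percentile(p[:,2],[5,25,50,75,95]).round(1),p.min(0),p.max(0))
from rig import ctrl
im=ctrl.get_image("side"); P=cloud(im); cv2.imwrite("pics/c5.png",cv2.resize(im["frame"][90:250,220:420],None,fx=4,fy=4-.3))
m=(im["frame"].max(2)<60)&(abs(P[...,0]-526)<60)&(abs(P[...,1]-300)<60)&(P[...,2]>22)&(P[...,2]<45)
p=P[m];print(len(p),np.percentile(p[:,2],[5,25,50,75,95]).round(1),p.min(0),p.max(0))
E
```

```text
t 9.35 pos [528.6 301.9  43.1] rot [1.7999e+02 1.0000e-02 1.7609e+02] F [ 0.2  0.6 -1.1] gap 22.5
shift share [ 0.022 -0.02   0.262] turn share [ 0.0001  0.0001 -0.0001]
305 [125.7 128.4 129.2 129.9 131.1] [480.47828811 247.07750942 122.44998825] [568.02186262 339.87520332 132.13834822]
302 [32.9 36.  37.2 38.  39.1] [483.52731352 254.49266582  29.68740002] [571.8012419  337.30477655  40.8089818 ]
```

View pics/c5.png

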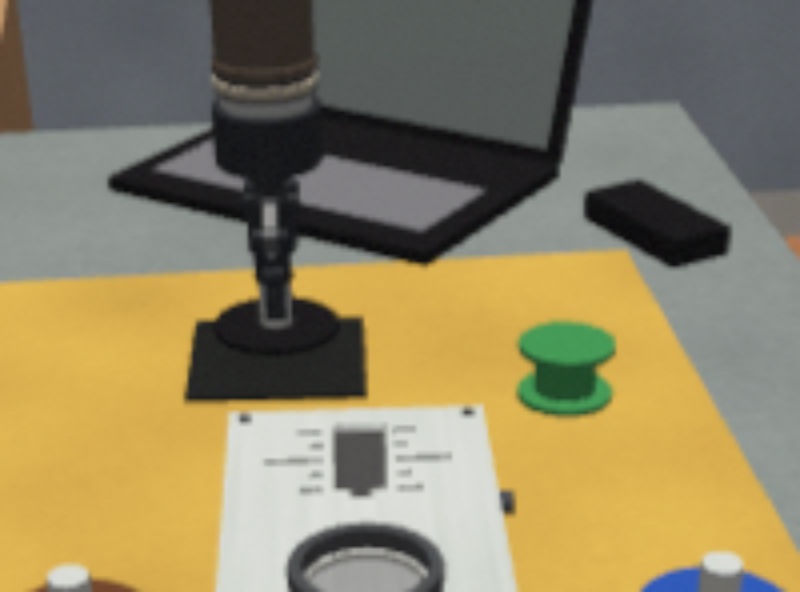

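The cover is over the pad with its disc top at 37. It will rest at 20, so there are 17 mm to go. Lowering slowly.

>>> drive_tool(
  deltas="0 0 0.08 0 0 0; 0 0 0.07 0 0 0; 0 0 0.05 0 0 0; 0 0 0.04 0 0 0; 0 0 0.03 0 0 0; 0 0 0.02 0 0 0; 0 0 0.02 0 0 0; 0 0 0 0 0 0",
)

```text
time: 10.4
eef_pos: [528.5, 301.8, 27.7]
tcp_rot: [-180.0, -0.0, 176.1]
force: [-0.8, 0.8, -0.6]
finger_gap: 22.8
```

>>> drive_tool(
  deltas="0 0 0.015 0 0 0; 0 0 0 0 0 0; 0 0 0.015 0 0 0; 0 0 0 0 0 0; 0 0 0.01 0 0 0; 0 0 0 0 0 0; 0 0 0 0 0 0; 0 0 0 0 0 0",
)

```text
time: 11.4
eef_pos: [528.5, 301.8, 26.9]
tcp_rot: [-180.0, -0.0, 176.1]
force: [-3.2, -2.3, 8.5]
finger_gap: 22.8
```

Contact, 8.5 N. Releasing.

>>> drive_tool(
  deltas="0 0 -0.01 0 0 0; 0 0 0 0 0 0; 0 0 0 0 0 0; 0 0 0 0 0 0; 0 0 0 0 0 0; 0 0 0 0 0 0; 0 0 0 0 0 0; 0 0 0 0 0 0",
  grip=0.2,
)

```text
time: 12.4
eef_pos: [528.6, 301.8, 26.3]
tcp_rot: [180.0, 0.0, 176.1]
force: [-0.1, -0.5, -0.4]
finger_gap: 51.2
```

>>> drive_tool(
  deltas="0 0 -0.1 0 0 0; 0 0 -0.3 0 0 0; 0 0 -0.5 0 0 0; 0 0 -0.5 0 0 0; 0 0 -0.5 0 0 0; 0 0 -0.5 0 0 0; 0 0 -0.4 0 0 0; 0 0 -0.2 0 0 0",
)

```text
time: 13.4
eef_pos: [529.3, 302.2, 178.5]
tcp_rot: [179.9, 0.1, 176.1]
force: [0.8, -0.0, -0.1]
finger_gap: 51.1
```

```bash
python3 t.py 563 0.6 170
python3 - <<'E'
from h import *
from rig import ctrl
im=ctrl.get_image("side"); P=cloud(im); cv2.imwrite("pics/c6.png",cv2.resize(im["frame"][90:250,220:420],None,fx=4,fy=4-.3)); np.savez("pics/c6.npz",**im)
m=(im["frame"].max(2)<60)&(abs(P[...,0]-526)<60)&(abs(P[...,1]-300)<60)&(P[...,2]>13)&(P[...,2]<45)
p=P[m];print(len(p),np.percentile(p[:,2],[5,25,50,75,95]).round(1),p.min(0),p.max(0))
m=(abs(P[...,0]-526)<60)&(abs(P[...,1]-300)<60)&(P[...,2]>30)&(P[...,2]<80);p=P[m];print(p.mean(0),p.max(0))
E
```

```text
t 13.4 pos [529.3 302.2 178.5] rot [1.7992e+02 1.5000e-01 1.7609e+02] F [ 0.8 -0.  -0.1] gap 51.1
shift share [-1.083 -5.973  0.164] turn share [ 0.0009  0.0017 -0.0001]
317 [17.1 19.8 21.  21.8 23.2] [482.73157246 253.63103241  14.70342794] [572.31472663 338.66298851  24.87884507]
[526.66999808 295.98921385  47.29821806] [537.52850916 312.30043263  58.46275426]
```

View pics/c6.png

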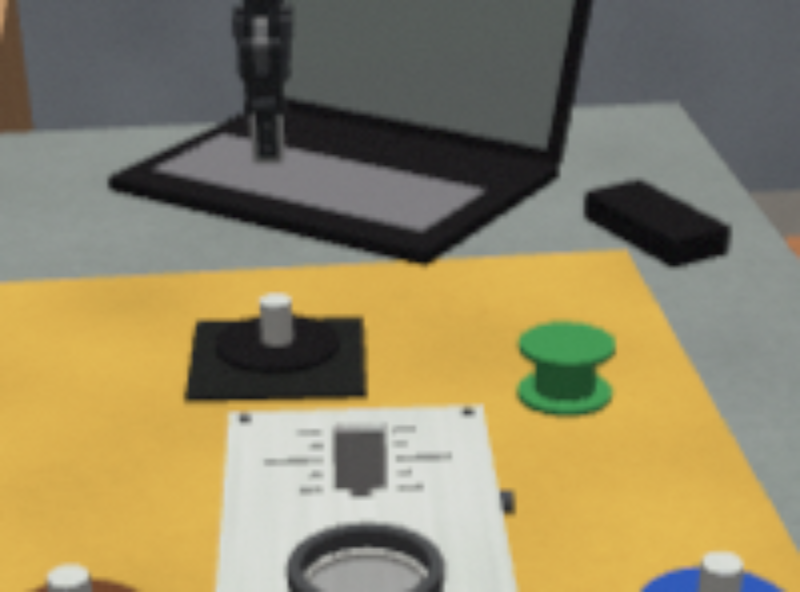

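The cover sits level on the pad, knob up (disc top about 20.5, centred near (528,300)). Next I'll refine the tab and scale from the top view.

Run:
```python
from h import *
from rig import ctrl
im=ctrl.get_image("top"); P=cloud(im); np.savez("pics/top2.npz",**im); F=im["frame"]
x,y,z=P[...,0],P[...,1],P[...,2]
m=(z>104)&(z<125)&(abs(x-563)<40)&(abs(y)<40)
p=P[m]; print("tab",m.sum(),p.mean(0).round(1),p.min(0).round(1),p.max(0).round(1),np.median(p[:,2]))
# well collar ring top
m=(z>80)&(z<90)&(np.hypot(x-556,y+99)<60); q=P[m].astype(np.float32)
c,r=cv2.minEnclosingCircle(q[:,:2].copy()); print("collar",c,r,np.median(q[:,2]))
m=(z>64)&(z<76)&(abs(x-563)<140)&(abs(y+30)<170); q=P[m]; print("deck",cv2.minAreaRect(q[:,:2].astype(np.float32)),m.sum())
yaw=np.radians(-3.9)
c=np.array([556.2,-99]); ex=np.array([np.cos(yaw),np.sin(yaw)]); ey=np.array([-np.sin(yaw),np.cos(yaw)])
s=5;a,b,cc,d=265,425,155,260
I=cv2.resize(F[cc:d,a:b],None,fx=s,fy=s,interpolation=cv2.INTER_CUBIC)
for t in(100,135,170):
    for sx in (-20,20,-45,45):
        w=c+ey*t+ex*sx; u=project(im,[w[0],w[1],70]); cv2.circle(I,tuple(int(k) for k in ((u-[a,cc])*s+s/2)),3,(0,0,255),-1)
cv2.imwrite("pics/c7.png",I)
```

```text
tab 69 [563.    0.8 115.4] [548.6  -3.2 104.1] [578.7   4.6 119.7] 115.83955702042829
collar (557.2139892578125, -98.76740264892578) 42.0136833190918 85.684006
deck ((561.487548828125, -38.975555419921875), (280.78778076171875, 161.16976928710938), 86.18620300292969) 9309
```

View pics/c7.png

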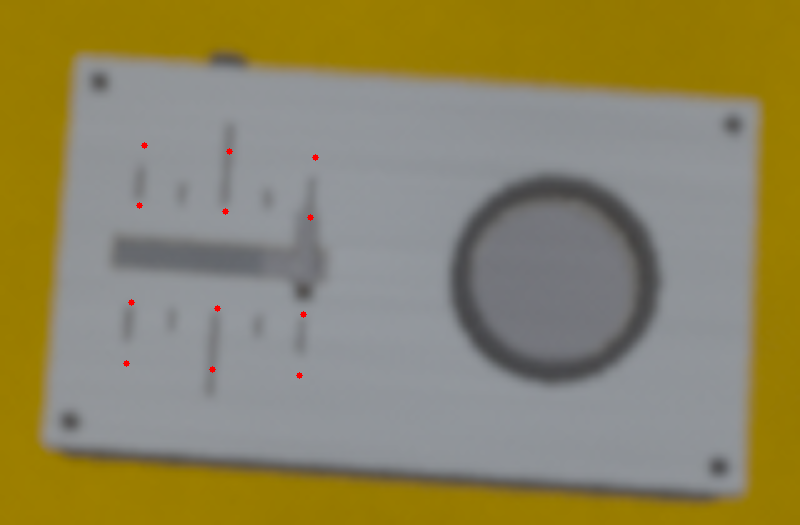

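The projected scale points (red) fall on the shut, half and open lines. Box centre is (561.5,-39) and yaw -3.8°, so tab is at (563.5,0.9) and half_mark at (565.9,35.8). Moving above the tab.

>>> drive_tool(
  deltas="-0.08 -0.4 0 0 0 0; -0.16 -0.85 0 0 0 0; -0.17 -0.9 0 0 0 0; -0.17 -0.9 0 0 0 0; -0.17 -0.9 0 0 0 0; -0.17 -0.9 0 0 0 0; -0.12 -0.7 0 0 0 0; -0.06 -0.4 0 0 0 0",
  grip=-0.06,
  squeeze=50,
)

```text
time: 14.5
eef_pos: [561.9, -1.4, 174.9]
tcp_rot: [-180.0, -0.2, 175.9]
force: [0.7, 0.9, -0.4]
finger_gap: 40.0
```

```bash
python3 t.py 563.5 0.9 83
```

```text
t 14.5 pos [561.9  -1.4 174.9] rot [-1.7998e+02 -1.6000e-01  1.7595e+02] F [ 0.7  0.9 -0.4] gap 40.0
shift share [-0.035  0.049  1.838] turn share [-0.0003 -0.0019 -0.0018]
```

>>> drive_tool(
  deltas="-0.03 0.03 0.1 0 0 0; 0 0 0.2 0 0 0; 0 0 0.25 0 0 0; 0 0 0.2 0 0 0; 0 0 0.1 0 0 0; 0 0 0.05 0 0 0; 0 0 0 0 0 0; 0 0 0 0 0 0",
)

```text
time: 15.5
eef_pos: [565.1, 2.6, 131.7]
tcp_rot: [180.0, 0.0, 176.1]
force: [-0.5, 0.3, 0.0]
finger_gap: 40.7
```

```bash
python3 t.py 563.5 0.9 83;python3 - <<'E'
from h import *
from rig import ctrl
im=ctrl.get_image("side"); cv2.imwrite("pics/c8.png",cv2.resize(im["frame"][130:290,250:380],None,fx=4,fy=3.7))
E
```

```text
t 15.5 pos [565.1   2.6 131.7] rot [1.8000e+02 5.0000e-02 1.7608e+02] F [-0.5  0.3  0. ] gap 40.7
shift share [ 0.03  -0.036  0.974] turn share [ 0.      0.0006 -0.0002]
```

View pics/c8.png

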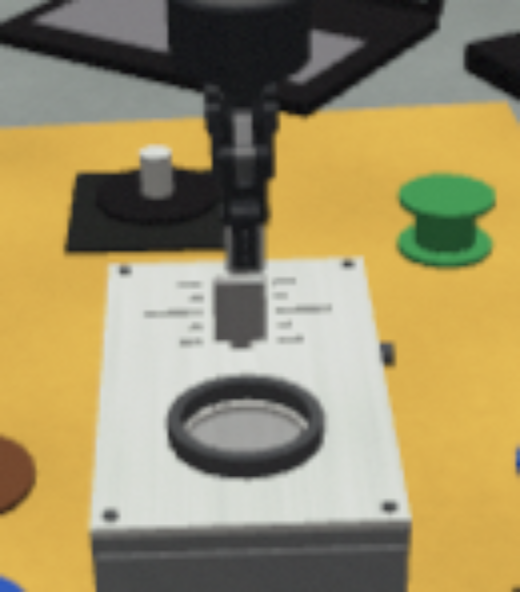

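>>> drive_tool(
  deltas="0.03 -0.036 0.1 0 0 0; 0 0 0.15 0 0 0; 0 0 0.2 0 0 0; 0 0 0.2 0 0 0; 0 0 0.15 0 0 0; 0 0 0.1 0 0 0; 0 0 0.06 0 0 0; 0 0 0 0 0 0",
)

```text
time: 16.55
eef_pos: [563.1, 1.0, 83.1]
tcp_rot: [180.0, -0.0, 176.1]
force: [0.5, 0.5, 0.6]
finger_gap: 40.1
```

```bash
python3 t.py 563.5 0.9 83
```

```text
t 16.55 pos [563.1   1.   83.1] rot [ 1.8000e+02 -1.0000e-02  1.7609e+02] F [0.5 0.5 0.6] gap 40.1
shift share [-0.008 -0.001  0.003] turn share [ 0.     -0.0001 -0.0001]
```

>>> drive_tool(
  deltas="0 0 0 0 0 0; 0 0 0 0 0 0; 0 0 0 0 0 0; 0 0 0 0 0 0; 0 0 0 0 0 0; 0 0 0 0 0 0; 0 0 0 0 0 0; 0 0 0 0 0 0",
  grip=-1,
  squeeze=60,
)

```text
time: 17.55
eef_pos: [563.4, 1.0, 83.7]
tcp_rot: [180.0, 0.0, 176.1]
force: [-2.2, 1.4, 5.4]
finger_gap: 6.9
```

```bash
python3 t.py 565.9 35.8 83;python3 - <<'E'
from h import *
from rig import ctrl
im=ctrl.get_image("side"); cv2.imwrite("pics/c9.png",cv2.resize(im["frame"][150:290,250:380],None,fx=4,fy=4))
E
```

```text
t 17.55 pos [563.4   1.   83.7] rot [1.7999e+02 4.0000e-02 1.7609e+02] F [-2.2  1.4  5.4] gap 6.9
shift share [-0.002  0.697  0.015] turn share [ 0.0001  0.0004 -0.0002]
```

View pics/c9.png

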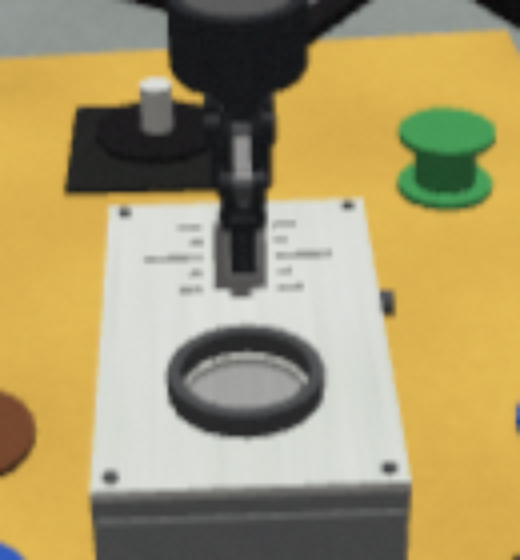

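The tab is gripped (gap 6.9 on the 8 mm plate). Sliding gently, stopping short at first.

>>> drive_tool(
  deltas="0 0.05 0 0 0 0; 0 0.09 0 0 0 0; 0 0.12 0 0 0 0; 0 0.12 0 0 0 0; 0 0.12 0 0 0 0; 0 0.09 0 0 0 0; 0 0.05 0 0 0 0; 0 0 0 0 0 0",
)

```text
time: 18.6
eef_pos: [565.4, 30.3, 83.8]
tcp_rot: [-179.7, 0.0, 176.2]
force: [-1.7, -8.1, 6.2]
finger_gap: 7.0
```

```bash
python3 t.py 565.8 35.9 83.5
```

```text
t 18.6 pos [565.4  30.3  83.8] rot [-1.7974e+02  1.0000e-02  1.7617e+02] F [-1.7 -8.1  6.2] gap 7.0
shift share [-0.001  0.113  0.005] turn share [-0.003   0.0002  0.0009]
```

>>> drive_tool(
  deltas="0 0.03 0 0 0 0; 0 0.03 0 0 0 0; 0 0.03 0 0 0 0; 0 0.025 0 0 0 0; 0 0 0 0 0 0; 0 0 0 0 0 0; 0 0 0 0 0 0; 0 0 0 0 0 0",
)

```text
time: 19.6
eef_pos: [565.7, 35.5, 83.8]
tcp_rot: [-179.7, 0.0, 176.2]
force: [-1.7, -8.8, 6.1]
finger_gap: 7.3
```

```bash
python3 t.py 565.8 35.9 83.5
python3 - <<'E'
from h import *
from rig import ctrl
c=np.array([561.5,-39.0]);yaw=np.radians(-3.81);ex=np.array([np.cos(yaw),np.sin(yaw)]);ey=np.array([-np.sin(yaw),np.cos(yaw)])
for n,(a,b,cc,d) in {"side":(270,350,170,250),"top":(265,425,155,260)}.items():
    im=ctrl.get_image(n);P=cloud(im);s=7 if n=="side" else 5
    cv2.imwrite(f"pics/c10{n}.png",cv2.resize(im["frame"][cc:d,a:b],None,fx=s,fy=s,interpolation=cv2.INTER_CUBIC)); np.savez(f"pics/c10{n}.npz",**im)
    Q=(P[...,:2]-c); bx=Q@ex; by=Q@ey
    # tab outer margins, width 30mm vs pad 22mm
    m=(abs(bx)<18)&(abs(bx)>11.5)&(by>20)&(by<120)&(P[...,2]>76)&(P[...,2]<112)
    print(n,m.sum(),"by pct",np.percentile(by[m],[5,25,50,75,95]).round(1) if m.sum() else None, "z",np.percentile(P[...,2][m],[5,50,95]).round(1) if m.sum() else None)
E
```

```text
t 19.6 pos [565.7  35.5  83.8] rot [-1.7971e+02  1.0000e-02  1.7617e+02] F [-1.7 -8.8  6.1] gap 7.3
shift share [-0.001  0.008  0.005] turn share [-0.0034  0.0001  0.0008]
side 36 by pct [69.2 70.5 71.7 72.9 73.4] z [ 79.9  94.2 109.8]
top 0 by pct None z None
```

View pics/c10side.png

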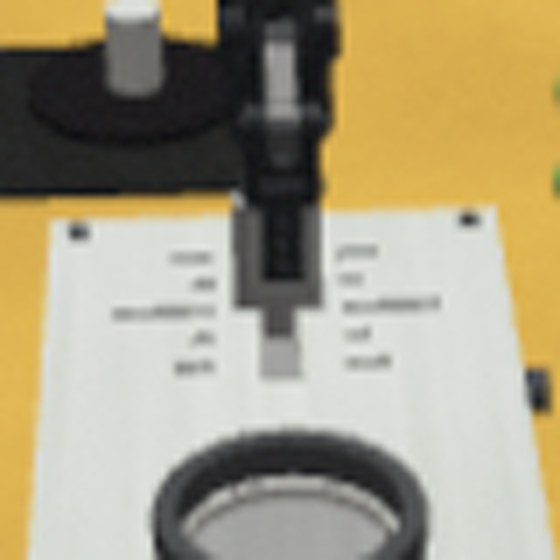

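View pics/c10top.png

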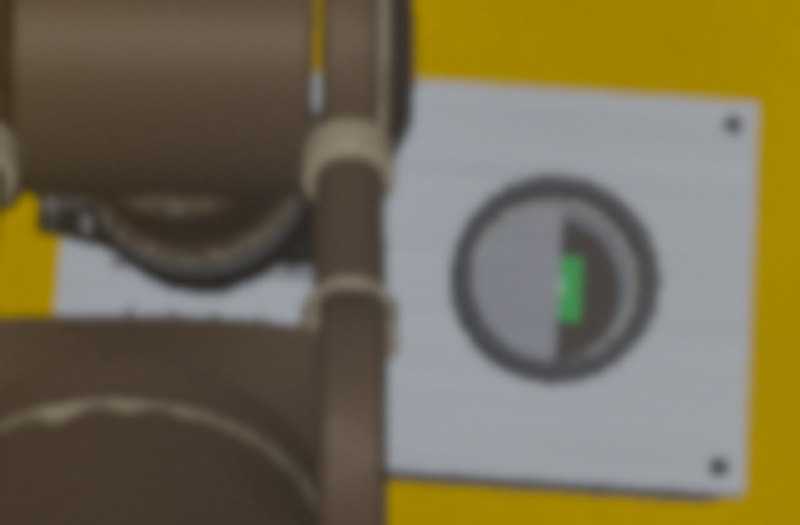

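Run:
```python
from h import *
c=np.array([561.5,-39.0]);yaw=np.radians(-3.81);ex=np.array([np.cos(yaw),np.sin(yaw)]);ey=np.array([-np.sin(yaw),np.cos(yaw)])
for n in("side0","c10side"):
    im=dict(np.load(f"pics/{n}.npz"));P=cloud(im);Q=P[...,:2]-c;bx=Q@ex;by=Q@ey;z=P[...,2]
    for lo in(0,11.5):
        m=(abs(bx)<15)&(abs(bx)>lo)&(by>25)&(by<100)&(z>90)&(z<111); print(n,lo,m.sum(),np.percentile(by[m],[10,50,90]).round(1))
from rig import ctrl
o=ctrl.get_obs();print(((o["eef_pos"][:2]-c)@ey).round(2), ((np.array([563.4,1.0])-c)@ey).round(2))
```

```text
side0 0 92 [35.1 37.1 39.3]
side0 11.5 15 [35.  36.1 39.6]
c10side 0 81 [57.7 62.  72.1]
c10side 11.5 11 [69.8 72.3 73.1]
74.6 40.04
```

By TCP the travel is 34.6 mm, by vision about 35.5, and by spring force about 34. One tiny nudge of 0.3 mm, then a hold to check that it stays put.

>>> drive_tool(
  deltas="0 0.007 0 0 0 0; 0 0 0 0 0 0; 0 0 0 0 0 0; 0 0 0 0 0 0; 0 0 0 0 0 0; 0 0 0 0 0 0; 0 0 0 0 0 0; 0 0 0 0 0 0",
)

```text
time: 20.7
eef_pos: [565.7, 35.7, 83.8]
tcp_rot: [-179.7, 0.0, 176.2]
force: [-2.0, -9.4, 6.9]
finger_gap: 7.2
```

```bash
python3 t.py 565.8 35.9 83.5
python3 - <<'E'
from h import *
from rig import ctrl
im=ctrl.get_image("side"); cv2.imwrite("pics/fin.png",im["frame"])
E
```

```text
t 20.7 pos [565.7  35.7  83.8] rot [-179.7     0.    176.17] F [-2.  -9.4  6.9] gap 7.2
shift share [-0.001  0.004  0.005] turn share [-0.0035  0.      0.0008]
```

View pics/fin.png

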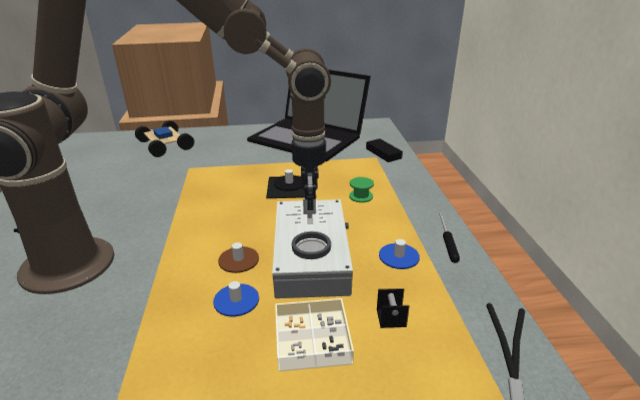

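The cover is on the pad at (289,183), the tab is held at half travel at (311,208), and the tray, spool, bracket and look-alikes have not moved. Handing in.

```bash
python3 -c "
from rig import ctrl
print(ctrl.finish_job())"
```

```text
the job is handed in; nothing more can be done
None
```

I lifted the black cover off by its knob and set it down knob up on the pad, touching down at about 8.5 N. I then gripped the tab, slid the shutter to half travel without going past it, and handed the job in at about 20.8 s with the tab still held.

- **Cover:** it sits level near (528,300), against a pad centre of about (528,301), with its disc top at about 20.5 mm (20 expected).
- **Shutter travel:** the TCP gave about 34.8 mm at the end, and the 9.4 N spring push implies about 37 mm. Just before a last 0.3 mm nudge, the camera gave about 35.5 mm and the spring force (8.8 N) about 34 mm. The estimates therefore spread over about 3 mm around the 35 mm goal.
- **Other things:** the tray, spool, bracket and the blue and brown look-alikes looked unmoved in the last side picture. I compared them by eye only.
- **Tab in the top view:** the arm hid the tab there at the end, so that check gave nothing. It did show the well about half uncovered.

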